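# Put the kitchen things away on their stands

## Task

Put the four things away, each flat on the floor of the green-lined recess made for it: the red-brown tin in the largest round stand, the amber tin in the middle-sized one, the cork in the smallest, and the matchbox in the oblong one, its long side along the recess's. Keep each the same way up as it stands now; any order will do. Do not disturb the glass jar or the tin cup.

Things in the scene. Friction and masses are not known exactly. Their poses are not given: they have to be found in the camera images.
- red_tin_centre (a point): dark red-brown round tin with a silver lid (from above only the silver lid shows, the larger and higher of the two tin lids), standing upright: diameter 63 mm, 105 mm high, 0.18 to 0.37 kg, loose. The point is at its centre, half-way up; z is its upward axis. Only the red-brown body (up to 91 mm above its underside) can be gripped, the lid is not to be relied on.
- amber_tin_centre (a point): smaller amber-brown round tin with a silver lid (from above only the silver lid shows, the smaller and lower of the two tin lids), standing upright: diameter 48 mm, 72 mm high, 0.05 to 0.12 kg, loose. The point is at its centre, half-way up; z is its upward axis. Only the amber body (up to 58 mm above its underside) can be gripped, the lid is not to be relied on.
- bottle_cork_centre (a point): light brown cork, standing upright with its broader end up: about 30 mm in diameter, 28 mm high, 12 g, loose. The point is at its centre, half-way up; z is its upward axis.
- match_box_centre (a point): tan matchbox without print, lying flat: 36 mm (its x) by 56 mm (its y) by 16 mm high (z), about 30 g, loose. The point is at its centre, half-way up. Grip it across the 36 mm.
- stand_large_floor (a point): round pale wooden stand (a flat disc, outside diameter 100 mm, 10 mm high) fixed to the table, with a green-lined round recess of diameter 80 mm, the largest of the three round stands. The point is the centre of the recess floor, 6 mm above the table; the rim rises 4 mm above that floor. Belongs to the dark red-brown tin.
- stand_medium_floor (a point): round pale wooden stand (a flat disc, outside diameter 85 mm, 10 mm high) fixed to the table, with a green-lined round recess of diameter 65 mm, the middle one of the three round stands. The point is the centre of the recess floor, 6 mm above the table; the rim rises 4 mm above that floor. Belongs to the amber tin.
- stand_small_floor (a point): round pale wooden stand (a flat disc, outside diameter 67 mm, 10 mm high) fixed to the table, with a green-lined round recess of diameter 47 mm, the smallest of the three round stands. The point is the centre of the recess floor, 6 mm above the table; the rim rises 4 mm above that floor. Belongs to the cork.
- stand_oblong_floor (a point): oblong pale wooden stand (72 mm along its x by 92 mm along its y, 10 mm high) fixed to the table, with a green-lined rectangular recess of 52 mm (x) by 72 mm (y). The point is the centre of the recess floor, 6 mm above the table; the rim rises 4 mm above that floor. Belongs to the matchbox, long side along long side, either way round.
- glass_jar_centre (a point): bystander: closed empty glass jar with a grey lid, diameter 68 mm, 120 mm high, loose, standing beyond the stands towards the right end. The point is at its centre, half-way up. Leave it alone.
- cup_centre (a point): bystander: open tin cup with a strap handle, body diameter 68 mm, 62 mm high, 88 mm across with its handle, loose, standing at the front in the middle of the work. The point is at the centre of its body, half-way up. Leave it alone.
There are look-alikes about, which are no part of the job. Leave any grey look-alike of the part that bears match_box_centre alone. Leave any blue look-alike of the part that bears stand_small_floor alone.

How it is judged:
At the end, for the whole second after the job is handed in: Each thing rests in its own stand's recess: centre within 11 mm (matchbox 13 mm) of the recess centre in plan, underside within 3 mm of the floor, tilt under 0.08 rad, same end up, slower than 0.02 m/s; matchbox long side within 0.4 rad of the recess's, either way round (horizontal distance between red_tin_centre and stand_large_floor below 0.011 m and z of red_tin_centre in the frame of stand_large_floor between 0.0495 and 0.0555 m and angle between each of red_tin_centre, amber_tin_centre, bottle_cork_centre, match_box_centre's own z axis and vertical below 0.08 rad and linear speed of each of red_tin, amber_tin, bottle_cork, match_box below 0.02 m/s and horizontal distance between amber_tin_centre and stand_medium_floor below 0.011 m and z of amber_tin_centre in the frame of stand_medium_floor between 0.033 and 0.039 m and horizontal distance between bottle_cork_centre and stand_small_floor below 0.011 m and z of bottle_cork_centre in the frame of stand_small_floor between 0.011 and 0.017 m and horizontal distance between match_box_centre and stand_oblong_floor below 0.013 m and z of match_box_centre in the frame of stand_oblong_floor between 0.005 and 0.011 m and angle between the y axis of match_box_centre and the y axis of stand_oblong_floor, either way round below 0.4 rad); the robot touches nothing.
It fails at once if the glass jar is moved by more than 20 mm (distance of glass_jar_centre from where it was at the start of the episode above 0.02 m).
It fails at once if the tin cup is moved by more than 20 mm (distance of cup_centre from where it was at the start of the episode above 0.02 m).
It also fails if it takes over 98 s, if anything falls off the work surface, if the arm or the gripper's body presses on something with over 40 N, if the wrist force passes 120 N, or if a joint passes its speed limit or range.

## Robot

A 6-joint arm with a two-finger parallel gripper is mounted at the origin on a cart in front of the work surface, level with it; the furniture and walls round the work are solid. World frame = base frame: x ahead of the robot, y to its left, z up, the work surface at z = 0. Lengths are in m, angles in rad, forces in N, time in s.
With the tool pointing down it reaches from about 0.325 to 0.925 m from the base axis. Payload 3.1 kg.
Tool frame: the origin (TCP) lies on the centre line of the jaws, within the pads' length; the fingertips stand nose_length ahead of it and the grasp point (between the pads) lies 6 mm ahead of it (nose_length is the distance from the TCP to the fingertips, in m); z points along the fingers, y is the line along which they close (so a half turn about z gives the same grasp; the last joint's range is limited). The gripper opens to 85 mm and grips with 20 to 120 N. Pads are 22 mm wide; open, the fingers measure 114 mm over their backs; the gripper's body (76 mm by 85 mm) begins 54 mm behind the grasp point. The pads swing forward as they close: fully open they stand 13 mm farther back than shut.
Start: joints at [-1.299, 0.217, 1.613, -0, 1.311, -0.112], TCP at [0.234, -0.58, 0.256] pointing down, gripper open.
Joint ranges: [-2.75, 2.75], [-0.78, 2.1], [0.31, 2.55], [-1.13, 4.27], [0.13, 2.63], [-2.58, 2.58]. Speed limits (rad/s): [2.79, 2.79, 3.14, 3.14, 3.14, 3.14].

## Interface

Orientations are given as a unit quaternion [w, x, y, z].
In Python, from station import * gives the robot as it stands.
- The arm moves only by the tool move_arm, never from a script. Its argument "rows" is a list that holds one entry, the list of rows, each a list of 5 numbers: the finger opening in m, from 0 to 0.0854, then the shift along the world's x, y, z in m, then the turn about the world's z in degrees. In form: [[[claw, dx, dy, dz, spin], ...]]. A call has exactly 10 rows; each row shifts and turns the commanded pose from where the row before left it; what a row does not reach is not made up. A row lasts 1/8 s, in which the tool goes at most 62.5 mm and 10.7 degrees, less where a joint would pass 70% of its speed; a pose out of reach is approached as far as the arm can. A call with a gripper value outside its range is refused whole. The fingers move at their own pace and stop on an object; "force" is the grip in N (left out, the last holds). Time passes only in rows, so rows that do not move let the fingers close, or fill a call up. It gives the time, the measured TCP pose, the force, the opening and the grip force at its end, in the units of the state.
- observe(): the state, without advancing time (a new reading comes with each control period).
- camera(name): name is "scene" or "top" or "wrist"; returns a dict with "color" (420x560x3 uint8, red, green, blue), "depth" (420x560 float32, m along the optical axis (not along the pixel's ray), 0 where there is no reading), "fx", "fy", "cx", "cy" (pixels), "cam_to_world" (4x4, takes a point from camera to world coordinates). Camera axes: x right, y up, looking along -z (the intrinsics and any distortion apply to the point x, -y, -z); pixel columns grow to the right and rows downward; lengths in m; the calibration is good to about 2 mm. The wrist camera is an equidistant fisheye: a pixel r from the principal point sees the ray r / f radians off the axis. A picture is of the moment at which its call begins.
- hand_in(): hands the job in; it is judged then, once.
The state is a dict: "t": time; "joint_pos": joint angles; "qd": joint speeds; "tau": joint torques, N m; "ee_pos": TCP position; "tcp_rot": TCP orientation; "contact_force": force on the tool from outside, world axes, zero at the start; "torque": the same for the moment, N m; "width": opening from 0.0 (shut) to 1.0 (fully open); "finger_force": force on a finger pad.
Only numpy, scipy, OpenCV 4.12 (cv2) and the standard library are available. Lean on these libraries where they do the work, as an engineer would, in place of code of your own. Each camera call takes 0.05 s, during which the arm holds its last target. There are 200 camera calls.

## Working session

There is one attempt and no reset: what is moved stays moved. The work goes in short steps, Python scripts to look and compute and a tool call to move; the robot and the scene stay as the last step left them, time stands still between calls to the robot, and variables do not carry over. Pictures are saved under pics/ and viewed, at most 14 in all, crops included, and the job is handed in when it is done.

Besides the shell and the picture viewer there is one more tool, called by a JSON object that holds its "name" and its "arguments". move_arm: Moves the arm, as the interface text tells. Its arguments: {"type":"object","properties":{"rows":{"type":"array"},"force":{"type":"number"}},"required":["rows"]}

```bash
ls; mkdir -p pics
python3 - <<'E'
from station import *
import cv2, numpy as np, pickle
s=observe(); print({k:np.round(v,3).tolist() for k,v in s.items()})
d={n:camera(n) for n in("top","scene")}
pickle.dump(d,open("c0.pkl","wb"))
for n in d:
    c=d[n]; cv2.imwrite(f"pics/{n}0.png",cv2.resize(c["color"][:,:,::-1],(784,588),interpolation=cv2.INTER_CUBIC)); print(n,c["fx"],c["fy"],c["cx"],c["cy"],np.round(c["cam_to_world"],3).tolist(),[k for k in c])
E
```

```text
pics
{'t': 0.0, 'joint_pos': [-1.299, 0.218, 1.615, 0.0, 1.311, -0.112], 'qd': [-0.0, 0.002, 0.001, 0.002, 0.0, -0.001], 'tau': [-0.001, -39.684, -30.385, -0.0, 0.01, 0.0], 'ee_pos': [0.234, -0.579, 0.255], 'tcp_rot': [-0.001, 0.982, 0.191, -0.0], 'contact_force': [0.567, -0.955, 0.478], 'torque': [-0.023, 0.039, -0.029], 'finger_force': 0.0, 'width': 1.005}
top 430.5470777856164 430.5470777856164 271.8262555594136 209.65012535956862 [[-0.012, 0.998, -0.063, 0.4], [-1.0, -0.01, 0.023, 0.025], [0.022, 0.063, 0.998, 1.243], [0.0, 0.0, 0.0, 1.0]] ['color', 'depth', 'fx', 'fy', 'cx', 'cy', 'cam_to_world']
scene 423.21280767054793 423.21280767054793 282.8915258857548 204.84442621129836 [[0.495, 0.471, -0.73, -0.388], [-0.869, 0.283, -0.407, -0.455], [0.015, 0.835, 0.55, 0.74], [0.0, 0.0, 0.0, 1.0]] ['color', 'depth', 'fx', 'fy', 'cx', 'cy', 'cam_to_world']
```

View pics/top0.png

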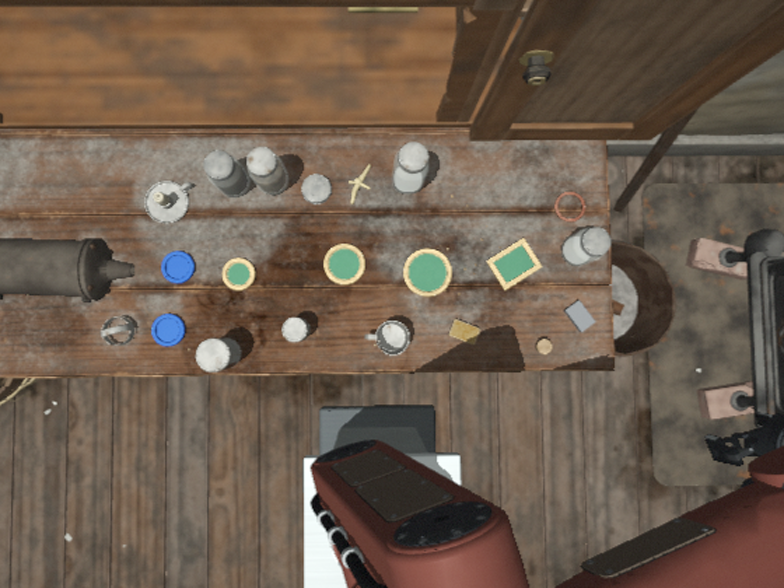

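View pics/scene0.png

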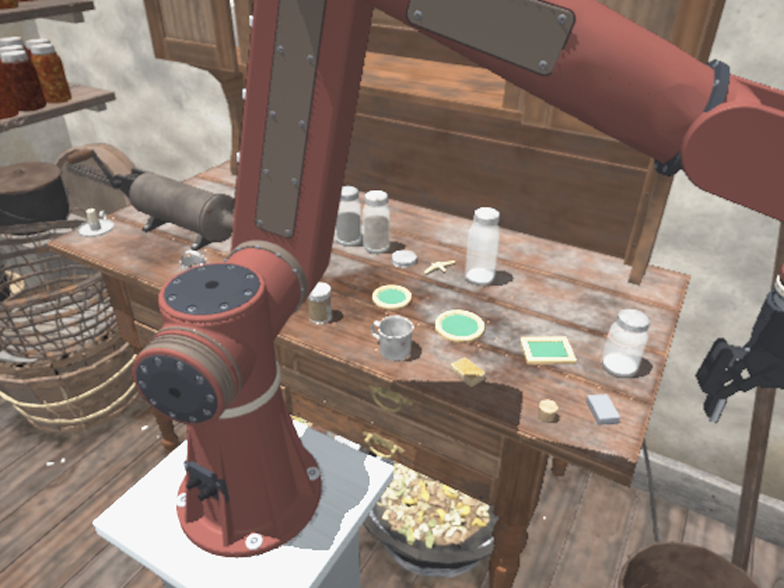

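Top view (784-wide picture): the large lid at (217,352) is the red tin and the smaller, lower lid at (295,328) is the amber tin. The cork is at (544,345), the tan matchbox at (464,330) and its grey look-alike at (580,316). The green stands are small (238,273), medium (344,263), large (427,271) and oblong (514,264). The blue look-alikes are at (178,267) and (168,329), the cup at (393,337) and the jar at (590,245).

```bash
cat > h.py <<'E'
import numpy as np, cv2, pickle
def ray(c,u,v,fish=False):
    p=np.stack([(np.asarray(u,float)-c["cx"])/c["fx"],(np.asarray(v,float)-c["cy"])/c["fy"]],-1)
    if fish:
        r=np.linalg.norm(p,axis=-1,keepdims=True); s=np.where(r>1e-9,np.tan(r)/np.maximum(r,1e-9),1); p=p*s
    d=np.concatenate([p[...,:1],-p[...,1:],-np.ones_like(p[...,:1])],-1)
    return d@c["cam_to_world"][:3,:3].T
def at_z(c,u,v,z,fish=False):
    d=ray(c,u,v,fish); o=c["cam_to_world"][:3,3]; return o+d*((z-o[2])/d[...,2:])
def cloud(c,fish=False):
    v,u=np.mgrid[:420,:560]; return c["cam_to_world"][:3,3]+ray(c,u,v,fish)*c["depth"][...,None]
def project(c,P,fish=False):
    M=np.linalg.inv(c["cam_to_world"]); q=np.asarray(P)@M[:3,:3].T+M[:3,3]
    p=np.stack([q[...,0],-q[...,1]],-1)/-q[...,2:]
    if fish:
        r=np.linalg.norm(p,axis=-1,keepdims=True); p=p*np.where(r>1e-9,np.arctan(r)/np.maximum(r,1e-9),1)
    return p*[c["fx"],c["fy"]]+[c["cx"],c["cy"]]
E
python3 - <<'E'
from h import *
d=pickle.load(open("c0.pkl","rb")); c=d["top"]; P=cloud(c); h=cv2.cvtColor(c["color"],cv2.COLOR_RGB2HSV)
print("valid",(c["depth"]>0).mean())
for n,(x,y,r) in dict(red=(217,352,25),amber=(295,328,18),cup=(393,337,25),match=(464,330,22),cork=(544,345,14),grey=(580,316,20),S=(238,273,20),M=(344,263,25),L=(427,271,28),O=(514,264,35),jar=(590,245,30),table=(300,300,8),talljar=(411,167,30)).items():
    x/=1.4;y/=1.4;r/=1.4
    vv,uu=np.mgrid[:420,:560]; m=(np.hypot(uu-x,vv-y)<r)
    if n in"SMLO": m&=(h[...,0]>50)&(h[...,0]<95)&(h[...,1]>70)
    else:
        if n!="table": m&=P[...,2]>0.008
    q=P[m]; zt=np.percentile(q[:,2],90)
    if n not in "SMLO": q=q[q[:,2]>zt-0.012]
    # min enclosing/ rect
    (cx,cy),(a,b),ang=cv2.minAreaRect((q[:,:2]*1000).astype(np.float32))
    print(n,m.sum(),"mean",q.mean(0).round(4),"z%",np.percentile(q[:,2],[5,50,95]).round(3),"rect",round(cx),round(cy),round(a),round(b),round(ang,1))
E
```

```text
valid 0.9960459183673469
red 625 mean [0.361  0.3145 0.1084] z% [0.1   0.104 0.108] rect 392 190 63 323 13.9
amber 280 mean [0.407  0.1673 0.0754] z% [0.067 0.071 0.075] rect 407 108 166 46 88.7
cup 207 mean [ 0.3879 -0.0165  0.0889] z% [0.051 0.059 0.064] rect 387 -19 68 73 30.0
match 256 mean [ 0.3987 -0.1678  0.0305] z% [0.012 0.016 0.021] rect 414 -90 225 57 82.9
cork 103 mean [ 0.3674 -0.3261  0.0412] z% [0.025 0.029 0.033] rect 376 -159 371 29 87.0
grey 263 mean [ 0.4276 -0.404   0.0301] z% [0.011 0.016 0.02 ] rect 404 -207 63 463 7.1
S 168 mean [0.5207 0.2871 0.0136] z% [0.002 0.006 0.011] rect 474 163 310 41 69.3
M 335 mean [0.5392 0.0717 0.0137] z% [0.002 0.006 0.01 ] rect 482 65 173 57 7.3
L 520 mean [ 0.5205 -0.0987  0.0112] z% [0.002 0.006 0.011] rect 466 -62 73 207 56.3
O 376 mean [ 0.5365 -0.2785  0.01  ] z% [0.003 0.007 0.011] rect 466 -149 50 368 28.4
jar 744 mean [ 0.5625 -0.3981  0.1443] z% [0.112 0.119 0.124] rect 500 -201 55 493 17.7
table 100 mean [0.4652 0.1607 0.025 ] z% [-0.004  0.     0.004] rect 436 102 168 31 63.2
talljar 799 mean [ 0.7125 -0.0588  0.183 ] z% [0.166 0.172 0.176] rect 576 -9 54 354 70.2
```

{"name": "move_arm", "arguments": {"rows": [[[0.0854,0,0.02,0.02,5],[0.0854,0.02,0.04,0.02,8],[0.0854,0.02,0.045,0.01,8],[0.0854,0.02,0.045,0,8],[0.0854,0.02,0.045,0,8],[0.0854,0.02,0.045,0,8],[0.0854,0.02,0.045,0,8],[0.0854,0.02,0.04,0,8],[0.0854,0.02,0.03,0,7],[0.0854,0.006,0.005,0,0]]], "force": 40}}

```text
t: 1.35
ee_pos: [0.4005, -0.2178, 0.3059]
tcp_rot: [-0.0, 0.706, 0.708, -0.0]
contact_force: [-0.0, -0.5, 0.0]
width: 1.002
finger_force: 0.0
```

Run:
```python
import station; print([n for n in dir(station) if not n.startswith("_")])
from h import *
s=station.observe(); print({k:np.round(v,3).tolist() for k,v in s.items() if k in("t","joint_pos","ee_pos","tcp_rot")})
c=station.camera("wrist"); pickle.dump(c,open("w1.pkl","wb")); print(c["fx"],np.round(c["cam_to_world"],3).tolist())
cv2.imwrite("pics/w1.png",c["color"][:,:,::-1])
```

```text
['PlanningError', 'camera', 'hand_in', 'nose_length', 'observe']
{'t': 1.35, 'joint_pos': [-0.652, -0.196, 1.937, 0.0, 1.402, -0.655], 'ee_pos': [0.4, -0.218, 0.306], 'tcp_rot': [-0.0, 0.706, 0.708, -0.0]}
325.19226210127806 [[1.0, -0.003, 0.001, 0.4], [0.003, 0.96, 0.279, -0.148], [-0.002, -0.279, 0.96, 0.425], [0.0, 0.0, 0.0, 1.0]]
```

View pics/w1.png

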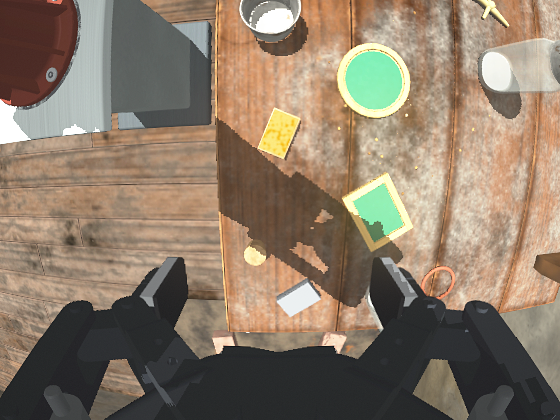

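The wrist view shows the tan matchbox at (280,133), the grey look-alike at (298,298), the cork at (256,254), the oblong stand at (378,212) and the large stand at (373,80). Next is a second place, to the left.

{"name": "move_arm", "arguments": {"rows": [[[0.0854,0,0.02,0,0],[0.0854,0,0.035,0,0],[0.0854,0,0.04,0,0],[0.0854,0,0.04,0,0],[0.0854,0,0.04,0,0],[0.0854,0,0.04,0,0],[0.0854,0,0.04,0,0],[0.0854,0,0.03,0,0],[0.0854,0,0.015,0,0],[0.0854,0,0,0,0]]]}}

```text
t: 2.65
ee_pos: [0.3998, 0.0805, 0.3062]
tcp_rot: [0.0, 0.707, 0.707, -0.0]
contact_force: [-1.0, 0.1, -0.1]
width: 1.0
finger_force: 0.0
```

Run:
```python
import station; print(station.nose_length)
from h import *
s=station.observe(); print({k:np.round(v,3).tolist() for k,v in s.items() if k in("t","joint_pos","ee_pos","tcp_rot")})
c=station.camera("wrist"); pickle.dump(c,open("w2.pkl","wb")); print(np.round(c["cam_to_world"],3).tolist())
cv2.imwrite("pics/w2.png",c["color"][:,:,::-1])
w=pickle.load(open("w1.pkl","rb"))
d=w["depth"]; print((d>0).mean())
P=cloud(w,True)
for u,v in((280,133),(256,254),(298,298),(378,212),(373,80),(320,110)): print(u,v,np.median(P[v-3:v+4,u-3:u+4].reshape(-1,3),0).round(4))
```

```text
0.025
{'t': 2.65, 'joint_pos': [0.027, -0.316, 2.031, -0.001, 1.427, 0.026], 'ee_pos': [0.4, 0.081, 0.306], 'tcp_rot': [0.0, 0.707, 0.707, -0.0]}
[[1.0, -0.001, 0.001, 0.4], [0.001, 0.96, 0.28, 0.15], [-0.002, -0.28, 0.96, 0.425], [0.0, 0.0, 0.0, 1.0]]
0.9889625850340136
280 133 [ 0.4018 -0.1724  0.0169]
256 254 [ 0.3704 -0.3301  0.0296]
298 298 [ 0.4293 -0.4078  0.017 ]
378 212 [ 0.5383 -0.278   0.0075]
373 80 [ 0.5218 -0.0998  0.0074]
320 110 [ 0.4533 -0.1425  0.0012]
```

View pics/w2.png

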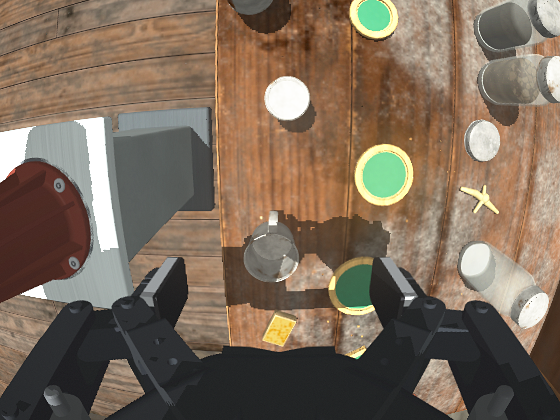

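```bash
cat > seg.py <<'E'
from h import *
def blobs(c,lo,hi,z,fish,amin=60):
    h=cv2.cvtColor(c["color"],cv2.COLOR_RGB2HSV); m=cv2.inRange(h,lo,hi)
    m=cv2.morphologyEx(m,cv2.MORPH_OPEN,np.ones((3,3)))
    out=[]
    for k in cv2.findContours(m,cv2.RETR_EXTERNAL,cv2.CHAIN_APPROX_NONE)[0]:
        if cv2.contourArea(k)<amin: continue
        q=at_z(c,k[:,0,0],k[:,0,1],z,fish)[:,:2]*1000
        (x,y),(a,b),g=cv2.minAreaRect(q.astype(np.float32))
        if a>b: a,b,g=b,a,g+90      # a short side, g its direction
        px=k[:,0].mean(0); out.append((px.round().tolist(),"xy",round(x,1),round(y,1),"size",round(a),round(b),"short-dir",round((g+90)%180-90,1)))
    return out
E
python3 - <<'E'
from seg import *
T=pickle.load(open("c0.pkl","rb"))["top"]; w1,w2=[pickle.load(open(f"w{i}.pkl","rb")) for i in(1,2)]
for n,c,f in(("top",T,0),("w1",w1,1),("w2",w2,1)):
    print(n,"green"); [print("  ",b) for b in blobs(c,(55,80,40),(90,255,255),.006,f)]
    for nm,(u,v) in dict(match=(280,133),cork=(256,254)).items():
        if n=="w1": print(nm,cv2.cvtColor(c["color"],cv2.COLOR_RGB2HSV)[v,u])
    print(n,"tan z16"); [print("  ",b) for b in blobs(c,(16,90,110),(32,255,255),.016,f)]
    if n=="w1":print(n,"cork z28"); [print("  ",b) for b in blobs(c,(10,60,110),(32,255,255),.028,f)]
# fingertips
P=cloud(w2,True); vv,uu=np.mgrid[:420,:560]
for sl in((slice(250,300),slice(140,190)),(slice(250,300),slice(370,420))):
    q=P[sl].reshape(-1,3); q=q[(q[:,2]>.2)&(q[:,2]<.4)]; print("tip",np.percentile(q[:,2],[0,2,10,50]).round(3),q[q[:,2]<np.percentile(q[:,2],10)].mean(0).round(3))
# lids from wrist2 cloud: amber, lid, cup
for nm,(u,v,r,z0) in dict(amber=(287,98,30,.06),cup=(271,250,35,.045)).items():
    m=(np.hypot(uu-u,vv-v)<r)&(P[...,2]>z0)&(P[...,2]<z0+.06); q=P[m]; zt=np.median(q[:,2]); q=q[abs(q[:,2]-zt)<.012]
    (x,y),rad=cv2.minEnclosingCircle((q[:,:2]*1000).astype(np.float32)); print(nm,zt.round(4),round(x,1),round(y,1),round(rad,1),q.mean(0).round(4))
P=cloud(T)
for nm,(u,v,r,z0) in dict(amber=(295,328,22,.06),red=(217,352,30,.09),cup=(393,337,30,.045),jar=(590,245,30,.1)).items():
    m=(np.hypot(uu-u/1.4,vv-v/1.4)<r/1.4)&(P[...,2]>z0)&(P[...,2]<z0+.06); q=P[m]; zt=np.median(q[:,2]); q=q[abs(q[:,2]-zt)<.012]
    (x,y),rad=cv2.minEnclosingCircle((q[:,:2]*1000).astype(np.float32)); print("top",nm,zt.round(4),round(x,1),round(y,1),round(rad,1),q.mean(0).round(4))
E
```

```text
top green
   ([170.0, 196.0], 'xy', 521.4, 287.7, 'size', 37, 38, 'short-dir', -89.9)
   ([305.0, 194.0], 'xy', 520.6, -99.2, 'size', 70, 73, 'short-dir', 89.2)
   ([246.0, 188.0], 'xy', 539.6, 72.5, 'size', 55, 55, 'short-dir', 89.5)
   ([367.0, 188.0], 'xy', 536.9, -280.0, 'size', 48, 67, 'short-dir', 31.3)
top tan z16
   ([331.0, 236.0], 'xy', 398.5, -172.0, 'size', 33, 51, 'short-dir', -19.1)
w1 green
   ([379.0, 211.0], 'xy', 540.2, -280.0, 'size', 50, 70, 'short-dir', 32.1)
   ([373.0, 80.0], 'xy', 523.8, -99.0, 'size', 75, 76, 'short-dir', -86.5)
match [ 23 189 249]
cork [ 25  71 254]
w1 tan z16
   ([258.0, 246.0], 'xy', 374.4, -324.8, 'size', 14, 29, 'short-dir', 44.8)
   ([368.0, 233.0], 'xy', 526.3, -297.7, 'size', 33, 70, 'short-dir', 32.2)
   ([279.0, 133.0], 'xy', 400.6, -172.8, 'size', 35, 52, 'short-dir', -22.9)
w1 cork z28
   ([440.0, 386.0], 'xy', 711.9, -639.2, 'size', 83, 196, 'short-dir', 32.1)
   ([123.0, 379.0], 'xy', 88.3, -609.3, 'size', 100, 102, 'short-dir', 10.4)
   ([358.0, 346.0], 'xy', 526.8, -497.2, 'size', 36, 48, 'short-dir', -29.2)
   ([243.0, 341.0]
[... 1104 characters left out ...]
, 45, 'short-dir', -1.5)
w2 tan z16
   ([279.0, 327.0], 'xy', 400.3, -168.3, 'size', 39, 65, 'short-dir', -22.0)
   ([335.0, 299.0], 'xy', 483.4, -113.6, 'size', 13, 41, 'short-dir', 29.1)
   ([352.0, 265.0], 'xy', 503.9, -58.4, 'size', 22, 63, 'short-dir', -63.0)
tip [0.295 0.297 0.301 0.314] [0.356 0.081 0.299]
tip [0.295 0.297 0.301 0.315] [0.443 0.082 0.299]
amber 0.0722 408.1 167.2 24.6 [0.408  0.1671 0.0722]
cup 0.0555 392.4 -14.8 42.4 [ 0.3902 -0.0235  0.0557]
top amber 0.0709 406.8 168.3 24.3 [0.407  0.1679 0.0708]
top red 0.1037 360.7 316.0 32.4 [0.3608 0.3154 0.1035]
top cup 0.0581 388.6 -12.4 42.3 [ 0.3879 -0.0143  0.0568]
top jar 0.1184 567.8 -408.7 28.7 [ 0.5662 -0.4075  0.1182]
```

Run:
```python
from h import *
T=pickle.load(open("c0.pkl","rb"))["top"]["color"]
w1=pickle.load(open("w1.pkl","rb"))
f=lambda im,u,v,r:cv2.resize(im[v-r:v+r,u-r:u+r,::-1],(260,260),interpolation=cv2.INTER_CUBIC)
W=w1["color"]
a=np.hstack([f(W,280,133,40),f(W,290,285,40),f(W,378,212,40)]); b=np.hstack([f(T,145,205,40),f(T,180,235,40),f(T,240,200,40)])
cv2.imwrite("pics/crop.png",np.vstack([a,b]))
P=cloud(w1,True); vv,uu=np.mgrid[:420,:560]
m=(np.hypot(uu-256,vv-254)<20)&(P[...,2]>.024)&(P[...,2]<.034)
q=P[m]; print(len(q),q.mean(0).round(4),cv2.minEnclosingCircle((q[:,:2]*1000).astype(np.float32)))
```

```text
388 [ 0.3688 -0.3308  0.0292] ((368.60699462890625, -331.9278869628906), 15.485034942626953)
```

View pics/crop.png

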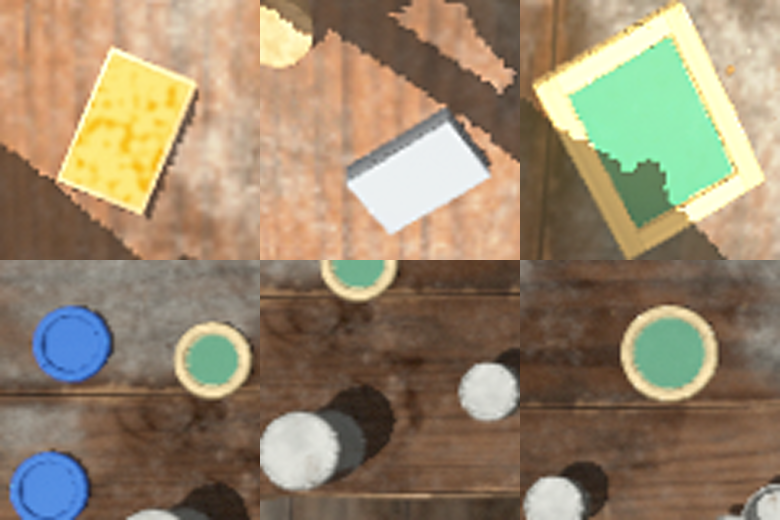

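Two boxes: tan (wrist 280,133) and grey (298,298); the tan one fits. Small stand candidates are green (top 170,196) and blue (127,191) and (120,235); the green one fits. Lids: (155,251) at z = 104 mm is the red tin, and (211,234) at z = 71 mm is the amber tin. The crop confirms this, so I'll take the amber tin first.

{"name": "move_arm", "arguments": {"rows": [[[0.0854,0.004,0.03,-0.03,0],[0.0854,0.004,0.04,-0.03,0],[0.0854,0,0.017,-0.03,0],[0.0854,0,0,-0.04,0],[0.0854,0,0,-0.04,0],[0.0854,0,0,-0.04,0],[0.0854,0,0,-0.035,0],[0.0854,0,0,-0.02,0],[0.0854,0,0,0,0],[0.03,0,0,0,0]]], "force": 35}}

```text
t: 3.95
ee_pos: [0.4091, 0.167, 0.0421]
tcp_rot: [0.0, 0.708, 0.707, 0.001]
contact_force: [-0.1, 0.3, 1.0]
width: 0.817
finger_force: 0.0
```

{"name": "move_arm", "arguments": {"rows": [[[0.03,0,0,0,0],[0.03,0,0,0,0],[0.03,0,0,0,0],[0.03,0,0,0,0],[0.03,0,0,0,0],[0.03,0,0,0.01,0],[0.03,0,0,0.025,0],[0.03,0,0,0.035,0],[0.03,0.01,-0.005,0.02,0],[0.03,0,0,0,0]]]}}

```text
t: 5.2
ee_pos: [0.42, 0.1628, 0.1335]
tcp_rot: [0.001, 0.707, 0.707, 0.002]
contact_force: [0.2, -0.4, -2.3]
width: 0.552
finger_force: 36.3
```

{"name": "move_arm", "arguments": {"rows": [[[0.03,0.02,-0.015,0,0],[0.03,0.035,-0.026,0,0],[0.03,0.035,-0.026,0,0],[0.03,0.02,-0.015,0,0],[0.03,0.011,-0.009,-0.01,0],[0.03,0,0,-0.03,0],[0.03,0,0,-0.025,0],[0.03,0,0,-0.012,0],[0.03,0,0,0,0],[0.03,0,0,0,0]]]}}

```text
t: 6.45
ee_pos: [0.5397, 0.0717, 0.055]
tcp_rot: [0.0, 0.707, 0.707, 0.001]
contact_force: [0.5, 0.6, -0.2]
width: 0.552
finger_force: 36.4
```

{"name": "move_arm", "arguments": {"rows": [[[0.03,0.001,0,-0.003,0],[0.03,0,0,-0.003,0],[0.03,0,0,0,0],[0.06,0,0,0,0],[0.0854,0,0,0,0],[0.0854,0,0,0,0],[0.0854,0,0,0.015,0],[0.0854,0,0,0.04,0],[0.0854,0,0,0.05,0],[0.0854,0,0,0.04,0]]]}}

```text
t: 7.7
ee_pos: [0.5408, 0.0715, 0.1967]
tcp_rot: [0.001, 0.707, 0.707, 0.001]
contact_force: [0.6, 0.0, 0.2]
width: 1.0
finger_force: 0.0
```

Run:
```python
from seg import *; import station
s=station.observe(); print(s["t"],s["ee_pos"])
c=station.camera("top"); pickle.dump(c,open("t1.pkl","wb")); cv2.imwrite("pics/t1.png",cv2.resize(c["color"][100:300,:,::-1],(800,286)))
w=station.camera("wrist"); pickle.dump(w,open("w3.pkl","wb"))
P=cloud(w,True); q=P[(np.hypot(P[...,0]-.541,P[...,1]-.072)<.04)&(P[...,2]>.06)&(P[...,2]<.1)]; print(len(q),np.median(q,0))
if len(q): print(cv2.minEnclosingCircle((q[:,:2]*1000).astype(np.float32)))
cv2.imwrite("pics/w3.png",w["color"][:,:,::-1])
```

```text
7.7 [0.5407554  0.07147617 0.19666578]
3058 [0.54066594 0.07341017 0.07815106]
((540.3585205078125, 71.46504211425781), 24.645898818969727)
```

View pics/w3.png

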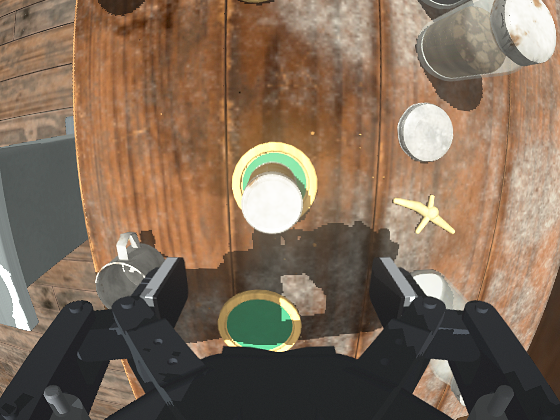

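The amber tin stands in the medium stand at (272,200), 1 mm off with its lid at z = 78 mm. The red tin is next, with a wrist look on the way.

{"name": "move_arm", "arguments": {"rows": [[[0.0854,-0.01,0.01,0.02,0],[0.0854,-0.025,0.025,0.02,0],[0.0854,-0.03,0.03,0,0],[0.0854,-0.03,0.03,0,0],[0.0854,-0.03,0.03,0,0],[0.0854,-0.03,0.03,0,0],[0.0854,-0.02,0.03,0,0],[0.0854,-0.004,0.025,0,0],[0.0854,0,0.01,0,0],[0.0854,0,0,0,0]]]}}

```text
t: 9.05
ee_pos: [0.3611, 0.2915, 0.2332]
tcp_rot: [0.0, 0.707, 0.707, -0.0]
contact_force: [0.5, 0.0, -0.2]
width: 0.999
finger_force: 0.0
```

Run:
```python
from seg import *; import station
s=station.observe(); print(s["t"],s["ee_pos"],s["joint_pos"].round(2) if hasattr(s["joint_pos"],"round") else s["joint_pos"])
w=station.camera("wrist"); pickle.dump(w,open("w4.pkl","wb"))
P=cloud(w,True); q=P[(np.hypot(P[...,0]-.362,P[...,1]-.316)<.05)&(P[...,2]>.098)&(P[...,2]<.112)]; print(len(q),np.median(q,0))
if len(q): print(cv2.minEnclosingCircle((q[:,:2]*1000).astype(np.float32)))
print(blobs(w,(55,80,40),(90,255,255),.006,1))
```

```text
9.05 [0.36109697 0.29146535 0.23321569] [ 0.53 -0.11  2.   -0.    1.25  0.53]
5127 [0.3620059  0.31702159 0.10515704]
((362.0024108886719, 315.9323425292969), 31.99197006225586)
[([419.0, 182.0], 'xy', 524.8, 288.4, 'size', 43, 44, 'short-dir', 5.5)]
```

{"name": "move_arm", "arguments": {"rows": [[[0.0854,0.001,0.015,-0.02,0],[0.0854,0,0.0095,-0.03,0],[0.0854,0,0,-0.04,0],[0.0854,0,0,-0.04,0],[0.0854,0,0,-0.021,0],[0.0854,0,0,-0.01,0],[0.05,0,0,0,0],[0.05,0,0,0,0],[0.05,0,0,0,0],[0.05,0,0,0,0]]], "force": 60}}

```text
t: 10.35
ee_pos: [0.3627, 0.3163, 0.0731]
tcp_rot: [0.0, 0.707, 0.707, 0.001]
contact_force: [-1.0, -0.5, 0.5]
width: 0.728
finger_force: 65.6
```

{"name": "move_arm", "arguments": {"rows": [[[0.05,0,0,0,0],[0.05,0,0,0.01,0],[0.05,0,0,0.02,0],[0.05,0,0,0.03,0],[0.05,0,0,0.03,0],[0.05,0.01,-0.01,0.025,0],[0.05,0.02,-0.03,0,0],[0.05,0.02,-0.03,0,0],[0.05,0.01,-0.02,0,0],[0.05,0,0,0,0]]]}}

```text
t: 11.6
ee_pos: [0.4221, 0.2249, 0.1872]
tcp_rot: [-0.0, 0.708, 0.706, -0.0]
contact_force: [-0.7, 0.5, -3.8]
width: 0.726
finger_force: 66.1
```

{"name": "move_arm", "arguments": {"rows": [[[0.05,0.006,-0.02,0,0],[0.05,0.012,-0.04,0,0],[0.05,0.014,-0.045,0,0],[0.05,0.014,-0.045,0,0],[0.05,0.014,-0.045,0,0],[0.05,0.014,-0.045,0,0],[0.05,0.014,-0.045,0,0],[0.05,0.009,-0.027,0,0],[0.05,0.004,-0.012,0,0],[0.05,0,0,0,0]]]}}

```text
t: 12.85
ee_pos: [0.5229, -0.0975, 0.187]
tcp_rot: [-0.001, 0.707, 0.707, 0.0]
contact_force: [-0.0, 1.6, -2.7]
width: 0.724
finger_force: 66.2
```

{"name": "move_arm", "arguments": {"rows": [[[0.05,0,-0.0015,-0.02,0],[0.05,0,0,-0.03,0],[0.05,0,0,-0.03,0],[0.05,0,0,-0.018,0],[0.05,0,0,-0.006,0],[0.05,0,0,-0.003,0],[0.05,0,0,0,0],[0.05,0,0,0,0],[0.05,0,0,0,0],[0.05,0,0,0,0]]]}}

```text
t: 14.1
ee_pos: [0.5232, -0.0997, 0.0806]
tcp_rot: [0.0, 0.707, 0.707, 0.0]
contact_force: [0.8, 0.2, -3.0]
width: 0.728
finger_force: 66.2
```

{"name": "move_arm", "arguments": {"rows": [[[0.065,0,0,0,0],[0.075,0,0,0,0],[0.0854,0,0,0,0],[0.0854,0,0,0,0],[0.0854,0,0,0,0],[0.0854,0,0,0.015,0],[0.0854,0,0,0.035,0],[0.0854,0,0,0.045,0],[0.0854,0,0,0.035,0],[0.0854,0,0,0,0]]]}}

```text
t: 15.35
ee_pos: [0.526, -0.1004, 0.2157]
tcp_rot: [0.004, 0.707, 0.707, 0.002]
contact_force: [0.3, 0.4, 0.4]
width: 1.002
finger_force: 0.0
```

Run:
```python
from seg import *; import station
s=station.observe(); print(s["t"],s["ee_pos"])
w=station.camera("wrist")
P=cloud(w,True); q=P[(np.hypot(P[...,0]-.523,P[...,1]+.099)<.05)&(P[...,2]>.1)&(P[...,2]<.13)]; print(len(q),np.median(q,0))
if len(q): print(cv2.minEnclosingCircle((q[:,:2]*1000).astype(np.float32)))
cv2.imwrite("pics/w5.png",w["color"][:,:,::-1])
```

```text
15.35 [ 0.52595766 -0.10043183  0.21567309]
5975 [ 0.52269837 -0.09720992  0.11114592]
((522.3550415039062, -99.54425811767578), 32.265830993652344)
```

{"name": "move_arm", "arguments": {"rows": [[[0.0854,-0.01,-0.006,0,0],[0.0854,-0.02,-0.012,0,-4],[0.0854,-0.02,-0.012,0,-4],[0.0854,-0.02,-0.012,0,-4],[0.0854,-0.02,-0.012,0,-4],[0.06,-0.02,-0.01,0,-4],[0.06,-0.012,-0.007,0,-2],[0.06,-0.003,-0.002,0,0],[0.06,0,0,0,0],[0.06,0,0,0,0]]]}}

```text
t: 16.65
ee_pos: [0.3985, -0.1724, 0.2104]
tcp_rot: [0.0, 0.829, 0.559, 0.0]
contact_force: [-0.7, 0.4, -0.4]
width: 0.701
finger_force: 0.0
```

Run:
```python
from seg import *; import station
s=station.observe(); print(s["t"],s["ee_pos"],s["tcp_rot"])
w=station.camera("wrist"); pickle.dump(w,open("w6.pkl","wb"))
for b in blobs(w,(16,90,110),(32,255,255),.016,1): print(b)
P=cloud(w,True); q=P[(np.hypot(P[...,0]-.4,P[...,1]+.172)<.045)&(P[...,2]>.010)&(P[...,2]<.025)]; print(len(q),np.median(q,0)); print(cv2.minAreaRect((q[:,:2]*1000).astype(np.float32)))
# finger tip at 60mm opening
q=P[(P[...,2]>.15)&(P[...,2]<.3)&(np.hypot(P[...,0]-s["ee_pos"][0],P[...,1]-s["ee_pos"][1])<.06)]; print("tip z",np.percentile(q[:,2],[0,1,5]).round(4))
cv2.imwrite("pics/w6.png",w["color"][:,:,::-1])
```

```text
16.65 [ 0.3985094  -0.17239895  0.21036642] [4.51210909e-05 8.28874160e-01 5.59435071e-01 1.62001587e-04]
([305.0, 321.0], 'xy', 367.6, -334.1, 'size', 22, 43, 'short-dir', 8.8)
([407.0, 220.0], 'xy', 509.0, -265.3, 'size', 53, 103, 'short-dir', -8.3)
([280.0, 186.0], 'xy', 400.1, -173.2, 'size', 35, 54, 'short-dir', -22.7)
([389.0, 109.0], 'xy', 529.9, -141.6, 'size', 11, 34, 'short-dir', -83.3)
2034 [ 0.40059836 -0.17113288  0.01701492]
((400.3697204589844, -172.46307373046875), (55.973350524902344, 35.6714973449707), 67.51249694824219)
tip z [0.191  0.2    0.2179]
```

View pics/w6.png

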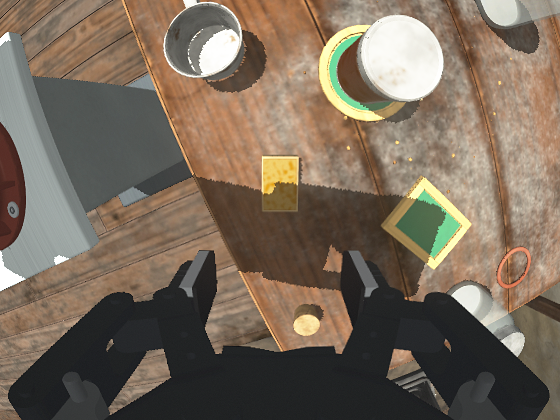

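The box lies square between the jaws at (280,184) and the red tin is in its stand at (400,58). Now I'll grip the box.

{"name": "move_arm", "arguments": {"rows": [[[0.06,0.0015,0,-0.02,0],[0.06,0,0,-0.035,0],[0.06,0,0,-0.04,0],[0.06,0,0,-0.04,0],[0.06,0,0,-0.03,0],[0.06,0,0,-0.012,0],[0.06,0,0,-0.004,0],[0.06,0,0,0,0],[0.02,0,0,0,0],[0.02,0,0,0,0]]], "force": 25}}

```text
t: 17.95
ee_pos: [0.4007, -0.1733, 0.0306]
tcp_rot: [0.001, 0.829, 0.559, 0.001]
contact_force: [-0.2, 0.4, 3.6]
width: 0.41
finger_force: 25.7
```

{"name": "move_arm", "arguments": {"rows": [[[0.02,0,0,0,0],[0.02,0,0,0,0],[0.02,0,0,0,0],[0.02,0,0,0.01,0],[0.02,0,0,0.02,0],[0.02,0,0,0.03,0],[0.02,0,0,0.03,0],[0.02,0,0,0.01,0],[0.02,0,0,0,0],[0.02,0,0,0,0]]]}}

```text
t: 19.2
ee_pos: [0.3986, -0.1719, 0.128]
tcp_rot: [-0.001, 0.829, 0.559, -0.001]
contact_force: [-0.4, -0.7, -1.3]
width: 0.411
finger_force: 25.3
```

{"name": "move_arm", "arguments": {"rows": [[[0.02,0.01,-0.008,0,5],[0.02,0.02,-0.015,0,9],[0.02,0.022,-0.017,0,9],[0.02,0.022,-0.017,0,9],[0.02,0.022,-0.017,0,9],[0.02,0.022,-0.017,0,9],[0.02,0.016,-0.012,-0.01,4],[0.02,0.007,-0.005,-0.03,0],[0.02,0,0,-0.03,0],[0.02,0,0,0,0]]]}}

```text
t: 20.45
ee_pos: [0.537, -0.2782, 0.0542]
tcp_rot: [-0.005, 0.485, 0.875, 0.0]
contact_force: [-0.3, 0.6, 0.0]
width: 0.411
finger_force: 25.3
```

Run:
```python
from seg import *; import station
s=station.observe(); print(s["t"],s["ee_pos"],s["tcp_rot"])
w=station.camera("wrist"); P=cloud(w,True)
for b in blobs(w,(55,80,40),(90,255,255),.006,1): print(b)
cv2.imwrite("pics/w7.png",w["color"][:,:,::-1])
T=station.camera("top"); pickle.dump(T,open("t2.pkl","wb"))
```

```text
20.45 [ 0.53698473 -0.27820184  0.05423373] [-5.26242486e-03  4.84938357e-01  8.74532376e-01  4.69939974e-04]
([434.0, 18.0], 'xy', 542.7, -120.1, 'size', 20, 68, 'short-dir', -48.8)
```

View pics/w7.png

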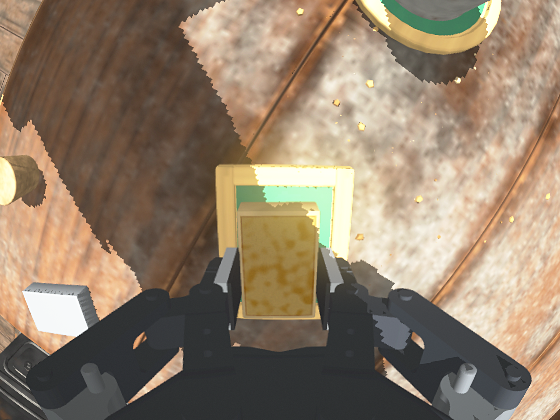

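{"name": "move_arm", "arguments": {"rows": [[[0.02,0.002,-0.001,-0.005,0],[0.02,0,0,-0.005,0],[0.02,0,0,-0.004,0],[0.02,0,0,-0.002,0],[0.02,0,0,0,0],[0.02,0,0,0,0],[0.02,0,0,0,0],[0.02,0,0,0,0],[0.02,0,0,0,0],[0.02,0,0,0,0]]]}}

```text
t: 21.8
ee_pos: [0.5426, -0.2815, 0.0433]
tcp_rot: [0.0, 0.485, 0.875, 0.0]
contact_force: [0.5, -0.1, -0.1]
width: 0.413
finger_force: 25.3
```

{"name": "move_arm", "arguments": {"rows": [[[0.02,-0.003,0.001,-0.002,0],[0.02,0,0,-0.002,0],[0.02,0,0,-0.002,0],[0.02,0,0,0,0],[0.02,0,0,0,0],[0.02,0,0,0,0],[0.02,0,0,0,0],[0.02,0,0,0,0],[0.02,0,0,0,0],[0.02,0,0,0,0]]]}}

```text
t: 23.05
ee_pos: [0.5395, -0.2805, 0.0373]
tcp_rot: [-0.0, 0.485, 0.875, 0.0]
contact_force: [-0.5, -0.6, -0.8]
width: 0.415
finger_force: 25.3
```

Now I'll open and rise.

{"name": "move_arm", "arguments": {"rows": [[[0.045,0,0,0,0],[0.05,0,0,0,0],[0.055,0,0,0,0],[0.055,0,0,0,0],[0.055,0,0,0.01,0],[0.055,0,0,0.03,0],[0.055,0,0,0.04,0],[0.055,0,0,0.05,0],[0.055,0,0,0.04,0],[0.055,0,0,0,0]]]}}

```text
t: 24.3
ee_pos: [0.5424, -0.2824, 0.2136]
tcp_rot: [0.006, 0.485, 0.875, -0.0]
contact_force: [0.0, 0.1, -0.3]
width: 0.642
finger_force: 0.0
```

Run:
```python
from seg import *; import station
s=station.observe(); print(s["t"],s["ee_pos"],s["tcp_rot"])
w=station.camera("wrist"); P=cloud(w,True); pickle.dump(w,open("w8.pkl","wb"))
for b in blobs(w,(16,90,110),(32,255,255),.022,1): print(b)
q=P[(np.hypot(P[...,0]-.539,P[...,1]+.28)<.033)&(P[...,2]>.016)&(P[...,2]<.03)]; print(len(q),np.median(q,0),cv2.minAreaRect((q[:,:2]*1000).astype(np.float32)))
cv2.imwrite("pics/w8.png",w["color"][:,:,::-1])
```

```text
24.3 [ 0.5423768  -0.28238372  0.21357546] [ 5.50273560e-03  4.84835414e-01  8.74587960e-01 -4.92289339e-04]
([275.0, 180.0], 'xy', 538.3, -280.7, 'size', 35, 53, 'short-dir', 33.0)
([259.0, 189.0], 'xy', 534.3, -278.8, 'size', 62, 89, 'short-dir', 32.0)
([363.0, 60.0], 'xy', 545.6, -133.6, 'size', 21, 61, 'short-dir', -50.2)
2066 [ 0.53737204 -0.27864786  0.02294791] ((537.83349609375, -280.046630859375), (35.670814514160156, 55.916587829589844), 32.69190979003906)
```

View pics/w8.png

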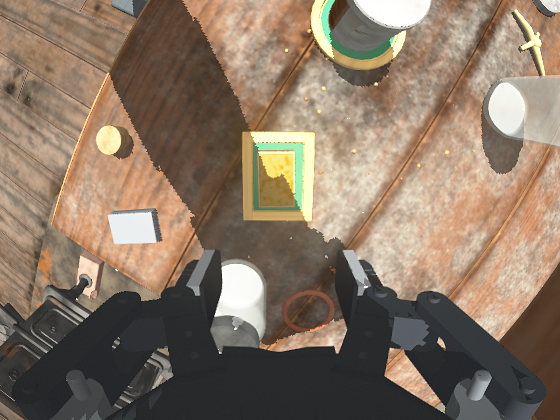

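The box lies flat in its recess at (277,180). Last is the cork at (113,140).

Run:
```python
from h import *
w=pickle.load(open("w8.pkl","rb")); P=cloud(w,True)
q=P[(np.hypot(P[...,0]-.3685,P[...,1]+.331)<.03)&(P[...,2]>.024)&(P[...,2]<.034)]; print(len(q),np.median(q,0),cv2.minEnclosingCircle((q[:,:2]*1000).astype(np.float32)))
```

```text
623 [ 0.36990738 -0.33108177  0.02929429] ((368.7930908203125, -331.3853759765625), 15.832037925720215)
```

{"name": "move_arm", "arguments": {"rows": [[[0.055,-0.01,-0.003,0,0],[0.055,-0.025,-0.008,0,0],[0.055,-0.03,-0.009,0,0],[0.055,-0.03,-0.009,0,0],[0.055,-0.03,-0.009,-0.01,0],[0.055,-0.028,-0.008,-0.02,0],[0.055,-0.014,-0.004,-0.03,0],[0.055,-0.004,-0.001,-0.03,0],[0.055,0,0,-0.02,0],[0.055,0,0,0,0]]]}}

```text
t: 25.6
ee_pos: [0.3656, -0.3288, 0.0937]
tcp_rot: [-0.004, 0.485, 0.874, 0.002]
contact_force: [-0.1, -0.9, 1.1]
width: 0.646
finger_force: 0.0
```

{"name": "move_arm", "arguments": {"rows": [[[0.055,0,0,0,0],[0.055,0,0,-0.015,0],[0.055,0,0,-0.02,0],[0.055,0,0,-0.02,0],[0.055,0,0,-0.008,0],[0.055,0,0,-0.003,0],[0.055,0,0,0,0],[0.055,0,0,0,0],[0.055,0,0,0,0],[0.055,0,0,0,0]]]}}

```text
t: 26.85
ee_pos: [0.3687, -0.3317, 0.0316]
tcp_rot: [0.0, 0.485, 0.875, -0.0]
contact_force: [-0.2, -0.3, -0.2]
width: 0.643
finger_force: 0.0
```

{"name": "move_arm", "arguments": {"rows": [[[0.04,0,0,0,0],[0.035,0,0,0,0],[0.02,0,0,0,0],[0.02,0,0,0,0],[0.02,0,0,0,0],[0.02,0,0,0,0],[0.02,0,0,0,0],[0.02,0,0,0.01,0],[0.02,0,0,0.02,0],[0.02,0,0,0,0]]], "force": 20}}

```text
t: 28.1
ee_pos: [0.3697, -0.3329, 0.0632]
tcp_rot: [0.002, 0.485, 0.875, -0.001]
contact_force: [1.2, -0.1, 0.5]
width: 0.334
finger_force: 19.8
```

Run:
```python
from seg import *; import station
s=station.observe(); print(s["t"],s["ee_pos"],s["width"],s["joint_pos"])
w=station.camera("wrist"); cv2.imwrite("pics/w9.png",w["color"][:,:,::-1])
```

```text
28.1 [ 0.36973791 -0.33291579  0.0631554 ] 0.33371193685503947 [-8.74206686e-01  2.08829645e-01  2.03679653e+00  5.55370069e-06
  8.91457925e-01 -1.43259133e+00]
```

View pics/w9.png

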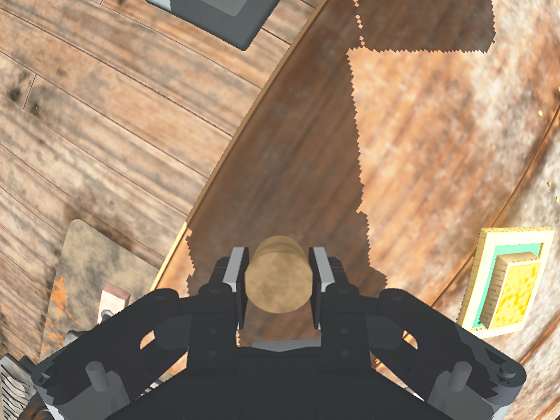

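The cork is held upright at (279,275). I'll carry it high over to the small stand.

{"name": "move_arm", "arguments": {"rows": [[[0.02,0,0,0.03,0],[0.02,0,0,0.04,0],[0.02,0.003,0.02,0.04,0],[0.02,0.006,0.03,0.01,0],[0.02,0.01,0.04,0,0],[0.02,0.01,0.04,0,0],[0.02,0.01,0.045,0,0],[0.02,0.011,0.045,0,0],[0.02,0.01,0.045,0,0],[0.02,0.01,0.045,0,0]]]}}

```text
t: 29.4
ee_pos: [0.4382, -0.02, 0.1805]
tcp_rot: [-0.0, 0.485, 0.875, -0.0]
contact_force: [-0.3, -0.4, 0.2]
width: 0.337
finger_force: 19.9
```

{"name": "move_arm", "arguments": {"rows": [[[0.02,0.01,0.045,0,0],[0.02,0.011,0.045,0,0],[0.02,0.011,0.045,0,0],[0.02,0.012,0.045,0,0],[0.02,0.012,0.045,0,0],[0.02,0.012,0.04,0,0],[0.02,0.01,0.028,0,0],[0.02,0.006,0.014,0,0],[0.02,0,0,0,0],[0.02,0,0,0,0]]]}}

```text
t: 30.65
ee_pos: [0.5221, 0.2844, 0.1808]
tcp_rot: [-0.0, 0.485, 0.874, -0.001]
contact_force: [-0.0, -0.2, -0.6]
width: 0.335
finger_force: 19.9
```

{"name": "move_arm", "arguments": {"rows": [[[0.02,0.001,0.004,-0.02,0],[0.02,0,0,-0.035,0],[0.02,0,0,-0.035,0],[0.02,0,0,-0.025,0],[0.02,0,0,-0.015,0],[0.02,0,0,-0.005,0],[0.02,0,0,0,0],[0.02,0,0,0,0],[0.02,0,0,0,0],[0.02,0,0,0,0]]]}}

```text
t: 31.9
ee_pos: [0.524, 0.2897, 0.047]
tcp_rot: [0.0, 0.485, 0.875, 0.0]
contact_force: [-0.8, 0.1, -0.2]
width: 0.337
finger_force: 19.9
```

Run:
```python
import station,cv2
s=station.observe(); print(s["t"],s["ee_pos"],s["width"])
w=station.camera("wrist"); cv2.imwrite("pics/w10.png",w["color"][:,:,::-1])
```

```text
31.9 [0.52395916 0.28967283 0.04697677] 0.33702889446900586
```

View pics/w10.png

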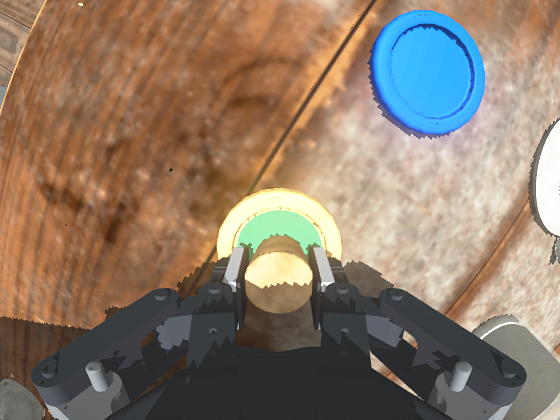

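The cork at (279,280) hangs centred over the green recess at (280,230). I'll lower it 8 mm, release and rise.

{"name": "move_arm", "arguments": {"rows": [[[0.02,0,-0.001,-0.003,0],[0.02,0,0,-0.003,0],[0.02,0,0,-0.002,0],[0.02,0,0,0,0],[0.02,0,0,0,0],[0.02,0,0,0,0],[0.04,0,0,0,0],[0.045,0,0,0,0],[0.045,0,0,0,0],[0.045,0,0,0,0]]]}}

```text
t: 33.2
ee_pos: [0.5236, 0.2885, 0.0383]
tcp_rot: [0.0, 0.485, 0.875, -0.0]
contact_force: [0.8, 0.3, -0.4]
width: 0.529
finger_force: 0.0
```

{"name": "move_arm", "arguments": {"rows": [[[0.045,0,0,0.01,0],[0.045,0,0,0.02,0],[0.045,0,0,0.03,0],[0.045,0,0,0.04,0],[0.045,0,0,0.04,0],[0.045,-0.02,0,0.03,0],[0.045,-0.03,0,0,0],[0.045,-0.03,0,0,0],[0.045,-0.02,0,0,0],[0.045,0,0,0,0]]]}}

```text
t: 34.45
ee_pos: [0.4229, 0.2887, 0.2098]
tcp_rot: [0.001, 0.484, 0.875, 0.001]
contact_force: [-0.0, -0.4, 0.1]
width: 0.527
finger_force: 0.0
```

Run:
```python
from seg import *; import station
s=station.observe(); print(s["t"],s["ee_pos"],s["width"])
w=station.camera("wrist"); P=cloud(w,True)
q=P[(np.hypot(P[...,0]-.523,P[...,1]-.288)<.03)&(P[...,2]>.028)&(P[...,2]<.042)]; print(len(q),np.median(q,0),cv2.minEnclosingCircle((q[:,:2]*1000).astype(np.float32)))
T=station.camera("top"); P=cloud(T)
for n,x,y,r,z in(("red",.523,-.099,.05,.111),("amber",.541,.072,.04,.078),("cork",.523,.288,.03,.034),("cup",.389,-.014,.06,.058),("jar",.567,-.408,.05,.118)):
    q=P[(np.hypot(P[...,0]-x,P[...,1]-y)<r)&(abs(P[...,2]-z)<.012)]; print(n,len(q),np.median(q,0).round(4),cv2.minEnclosingCircle((q[:,:2]*1000).astype(np.float32)))
a=cv2.resize(w["color"][60:380,100:460,::-1],(400,356)); b=cv2.resize(T["color"][150:300,90:460,::-1],(800,324)); 
cv2.imwrite("pics/end.png",np.vstack([b,cv2.resize(w["color"][100:300,80:480,::-1],(800,270)) if 0 else cv2.copyMakeBorder(a[:270],0,0,0,400,0)]))
```

```text
34.45 [0.42286593 0.28866619 0.20977256] 0.5267903706769264
689 [0.5219711  0.28835247 0.03495325] ((523.3494262695312, 288.1227111816406), 15.662038803100586)
red 456 [ 0.5197 -0.0974  0.11  ] ((520.3518676757812, -98.65789794921875), 32.119102478027344)
amber 256 [0.5383 0.0713 0.0771] ((538.549560546875, 72.37101745605469), 24.453271865844727)
cork 97 [0.5228 0.2884 0.0341] ((522.077392578125, 289.6007995605469), 15.32398509979248)
cup 121 [ 0.3884 -0.0143  0.0589] ((387.4766540527344, -12.164102554321289), 42.277099609375)
jar 356 [ 0.5662 -0.4072  0.1188] ((567.6632080078125, -408.7419738769531), 28.486902236938477)
```

View pics/end.png

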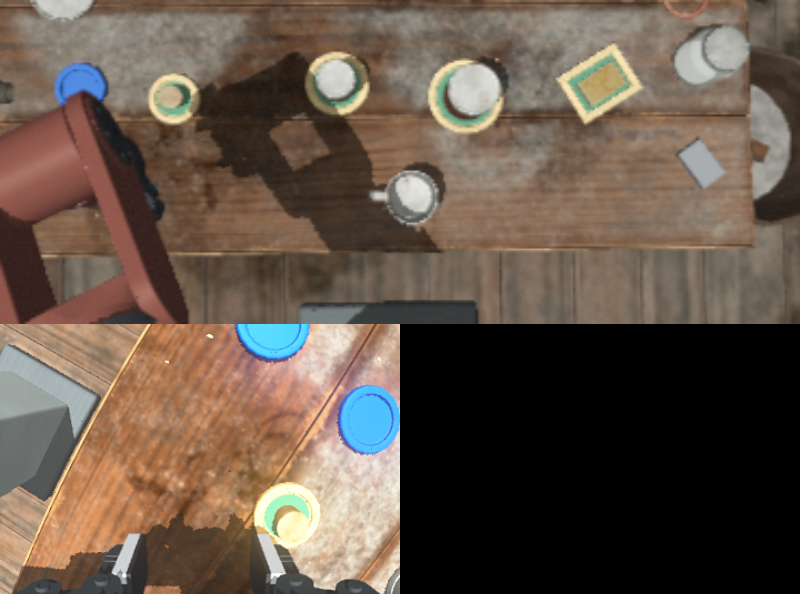

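All four things stand in their recesses: in the top part of the picture the cork is at (172,97), amber (337,80), red (472,90) and box (602,85). The cup and jar have not moved, so I'm handing in.

```bash
python3 -c "
from station import *; print(hand_in())"
```

```text
the job is handed in; nothing more can be done
None
```

The job is handed in: all four things sit in their own recesses within about 3 mm of centre by the last pictures, the jar and cup did not move, and it took about 35 s; no verdict came back.

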